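# Put the boxed bracelets away in the sliding-cover case

## Task

It is closing time, so the jewellery goes away: slide the case's flush cover fully open, put every boxed bracelet from the display riser into the case's well, face up in one flat, squared stack between the guide cheeks, then slide the cover fully home again. Leave the other goods on the table where they lie.

Things in the scene. Friction and masses are not known exactly. Their poses are not given: they have to be found in the camera images.
- case: dark wooden counter case, 110 x 284 x 57 mm (x, y, z), fixed to the table; origin at the centre of its underside, y along it to the robot's left. Its +y half is a well under the sliding cover; its -y half a solid deck 50 mm high, over which the opened cover lies. Walls (10 mm along the sides, 8 mm at the ends) rise to 57 mm, level with the cover.
- well (a point): centre of the well's felt floor, 8 mm above the table; axes as the case's. The well is 90 mm (x) by 132 mm (y), 42 mm deep below the cover. At its far (+x) side two guide cheeks, 24 mm long in x, 36 mm high, leave a gap of 66 mm in y centred on this point: boxes go between them, length along x. The rest of the width is finger room.
- cover (a joint): flush sliding cover, a plain panel 89 x 132 x 7 mm without handle: 0 m = fully home over the well, 0.132 m = fully open, slid to the case's -y over the deck. It drags with about 1.2 N and stays where it is left; starts home or up to 1 cm open.
- cover_top (a point): centre of the cover's top face, 57 mm above the table; moves with the cover
- riser: light wooden display riser, 180 x 146 mm (x, y), fixed; origin at the centre of its underside. Two channels along x, floor 66 mm high, 61 mm wide, centred at y = +34.5 and -34.5 mm, each for two boxes end to end. Ribs 11 mm high (2 mm above the boxes), 8 mm thick, line each channel; a wall closes the back (x = +82 mm). A glass bowl about 0.2 m high stands to its right.
- riser_edge (a point): middle of the riser's front edge (riser x = -90 mm), on the channel floors' level, 66 mm high. Here, towards the robot, the channels run out open over the edge, with free air in front and below.
- box_a: flat white boxed bracelet, 56 x 80 x 11 mm (x, y, z), a rigid box whose body is 9 mm thick, 20 to 35 g; origin at the centre of its underside, z up out of its face, y along its length. Starts face up in a channel of the riser, its length along the channel. May be absent (None).
- box_b: flat white boxed bracelet, 58 x 81 x 9 mm (x, y, z), a rigid box whose body is 9 mm thick, 20 to 35 g; origin at the centre of its underside, z up out of its face, y along its length. Starts face up in a channel of the riser, its length along the channel. May be absent (None).
- box_c: flat white boxed bracelet, 57 x 81 x 9 mm (x, y, z), a rigid box whose body is 9 mm thick, 20 to 35 g; origin at the centre of its underside, z up out of its face, y along its length. Starts face up in a channel of the riser, its length along the channel. May be absent (None).
- box_d: flat white boxed bracelet, 58 x 81 x 9 mm (x, y, z), a rigid box whose body is 9 mm thick, 20 to 35 g; origin at the centre of its underside, z up out of its face, y along its length. Starts face up in a channel of the riser, its length along the channel. May be absent (None).
- coasters: round bag of coasters, 106 mm across, 44 mm high, lying loose on the table; not part of the job. Origin at the centre of its underside.
- gift_pink: small pink gift box, 65 x 65 x 36 mm, lying loose on the table; not part of the job. Origin at the centre of its underside.
- gift_green: small green gift box, 70 x 70 x 36 mm, lying loose on the table; not part of the job. Origin at the centre of its underside.
- tape: roll of tape lying flat, 104 mm across, 25 mm high, lying loose on the table; not part of the job. Origin at the centre of its underside.
- pen: ball pen, 129 mm long, lying loose on the table; not part of the job. Origin at the centre of its underside.
- stock_pad: white count pad, 102 x 145 x 9 mm, lying loose on the table; not part of the job. Origin at the centre of its underside.
- bangle: cream bangle, 56 mm across, 7 mm high, lying loose on the table; not part of the job. Origin at the centre of its underside.
- opener: wood-handled bottle opener, 140 mm long, lying loose on the table; not part of the job. Origin at the centre of its underside.

How it is judged (in metres and radians):
On the way, in this order (a step that is already met when the one before it is completed fails the run):
1. the cover is slid fully open (value of joint cover above 0.122 m), for 0.2 s.
2. every bracelet box lies in the well, let go (x of box_a in the frame of well between -0.012 and 0.012 m and y of box_a in the frame of well between -0.015 and 0.015 m and z of box_a in the frame of well between -0.004 and 0.032 m and angle between each of box_a, box_b, box_c, box_d's own z axis and vertical below 0.1 rad and linear speed of each of box_a, box_b, box_c, box_d below 0.02 m/s and x of box_b in the frame of well between -0.012 and 0.012 m and y of box_b in the frame of well between -0.015 and 0.015 m and z of box_b in the frame of well between -0.004 and 0.032 m and x of box_c in the frame of well between -0.012 and 0.012 m and y of box_c in the frame of well between -0.015 and 0.015 m and z of box_c in the frame of well between -0.004 and 0.032 m and x of box_d in the frame of well between -0.012 and 0.012 m and y of box_d in the frame of well between -0.015 and 0.015 m and z of box_d in the frame of well between -0.004 and 0.032 m and contact force between the fingers and box_a below 0.05 N and contact force between the fingers and box_b below 0.05 N and contact force between the fingers and box_c below 0.05 N and contact force between the fingers and box_d below 0.05 N), for 0.3 s.
At the end, for the whole second after the job is handed in: every box lies face up and flat (within 0.1 rad) in the well, its centre within 12 mm (x) and 15 mm (y) of the well's centre, underside at most 32 mm above the floor, at rest, and the cover is home within 4 mm (x of box_a in the frame of well between -0.012 and 0.012 m and y of box_a in the frame of well between -0.015 and 0.015 m and z of box_a in the frame of well between -0.004 and 0.032 m and angle between each of box_a, box_b, box_c, box_d's own z axis and vertical below 0.1 rad and linear speed of each of box_a, box_b, box_c, box_d below 0.02 m/s and x of box_b in the frame of well between -0.012 and 0.012 m and y of box_b in the frame of well between -0.015 and 0.015 m and z of box_b in the frame of well between -0.004 and 0.032 m and x of box_c in the frame of well between -0.012 and 0.012 m and y of box_c in the frame of well between -0.015 and 0.015 m and z of box_c in the frame of well between -0.004 and 0.032 m and x of box_d in the frame of well between -0.012 and 0.012 m and y of box_d in the frame of well between -0.015 and 0.015 m and z of box_d in the frame of well between -0.004 and 0.032 m and value of joint cover below 0.004 m); the robot touches nothing.
It fails at once if another thing on the table is shifted by more than 3 cm (distance of any of coasters, gift_pink, gift_green, tape, pen, stock_pad, bangle, opener from where it was at the start of the episode above 0.03 m).
Of box_a, box_b, box_c, box_d only 3 to 4 are there at a start; the rules pass over those that are not, and their reading is None.
At some moment in a run one of box_a, box_b, box_c, box_d may be knocked a few centimetres aside while the robot is not near it.
Once in a run the grip may slacken for a moment while it holds something.
It also fails if it takes over 210 s, if anything falls off the work surface, if the arm or the gripper's body presses on something with over 40 N, if the wrist force passes 120 N, or if a joint passes its speed limit or range.

## Robot

A 6-joint arm with a two-finger parallel gripper is mounted at the origin on a cart in front of the work surface, level with it; the furniture and walls round the work are solid. World frame = base frame: x ahead of the robot, y to its left, z up, the work surface at z = 0. Lengths are in m, angles in degrees, forces in N, time in s.
With the tool pointing down it reaches from about 0.25 to 0.725 m from the base axis. Payload 9.7 kg.
Tool frame: the origin (TCP) lies midway between the tips of the shut fingers; the grasp point (between the pads) lies 19 mm behind it; z points along the fingers, x is the direction in which the jaws open and shut, and the axes are right-handed (so a half turn about z gives the same grasp; the last joint's range is limited). The gripper opens to 85 mm and grips with 20 to 120 N. Pads are 22 mm wide; open, the fingers measure 114 mm over their backs; the gripper's body (76 mm by 85 mm) begins 54 mm behind the grasp point. The pads swing forward as they close: fully open they stand 13 mm farther back than shut.
Start: joints at [63.827, 4.979, 10.078, 95.1, 0, 90], TCP at [0.243, 0.494, 0.231] pointing down, gripper open.
Joint ranges: [-179.16, 179.16], [-48.56, 103.87], [-65.8, 70.77], [-126.05, 130.52], [-82.76, 87.17], [-180, 180]. Speed limits (degrees/s): [127.2, 127.2, 147.25, 180, 180, 180].

## Interface

Orientations are given as [roll, pitch, yaw] about the fixed x, y, z axes, in that order (R = Rz(yaw) Ry(pitch) Rx(roll)).
In Python, from plant import r gives the robot as it stands.
- The arm moves only by the shell command python3 -m pendant 'ROWS' [FORCE]. ROWS is JSON, a list that holds one entry, the list of rows, each a list of 7 numbers: the shift along the tool's x, y, z in mm, then the turn, a rotation vector about the tool's x, y, z in rad, then the closure, from 0 (fully open) to 1 (shut). A call has 1 to 8 rows; each row is the pose to reach, as a shift and turn from the pose commanded when the call began, along the tool's axes at that moment; what a row does not reach only later rows make up. A row lasts 1/12 s, in which the tool goes at most 41.7 mm and 7.16 degrees, less where a joint would pass 70% of its speed; a pose out of reach is approached as far as the arm can. A call with a gripper value outside its range is refused whole. The fingers move at their own pace and stop on an object; FORCE is the grip in N (left out, the last holds). Time passes only in rows, so rows that repeat a pose let the fingers close. It gives the time, the measured TCP pose, the force and the opening at its end, in the units of the state.
- r.observe(): the state, without advancing time (a new reading comes with each control period).
- r.snapshot(name): name is "scene" or "side" or "wrist"; returns a dict with "img" (420x560x3 uint8, red, green, blue), "intrinsics" (3x3 intrinsics, pixels), "D" ([k1, k2, p1, p2, k3] as OpenCV has them; the pictures are not rectified), "eye" and "attitude" of the camera in the world. Camera axes: x right, y down, z forward; pixel columns grow to the right and rows downward; lengths in m; the calibration is good to about 2 mm. A picture is of the moment at which its call begins. There is no depth.
- r.finish_job(): hands the job in, once; it reports no verdict.
Trained networks look in the newest picture that a camera, given by its name, has taken for a name from the list of things; names that differ only in an ending like _2 or _b are one class to them, and where a whole thing is asked for, a point or a joint stands for the part that bears it (a point fixed in the world has none). Each returns a list of dicts, best first, with "score" (0 to 1); they miss things now and then, are a little off and sometimes report something else, mostly with a low value. They report only what shows in the picture. A call takes as long as a camera call.
- r.spot_in(target, camera): "bbox" ([left, top, right, bottom] in pixels, round what is visible of it).
- r.silhouettes(target, camera): "mask" (420x560 bool, what is visible of it) and "bbox" ([left, top, right, bottom] in pixels, round what is visible of it).
- r.place_of(target, camera): "pixel" ([column, row] in pixels: a listed point, or the origin of a listed thing).
The state is a dict: "t": time; "joint_pos": joint angles; "joint_velocities": joint speeds; "joint_efforts": joint torques, N m; "tcp_pos": TCP position; "ee_rot": TCP orientation; "wrist_force": force on the tool from outside, world axes, zero at the start; "wrist_torque": the same for the moment, N m; "finger_gap": opening from 0.0 (shut) to 1.0 (fully open).
Only numpy, scipy, OpenCV 4.12 (cv2) and the standard library are available. Lean on these libraries where they do the work, as an engineer would, in place of code of your own. Each camera call takes 0.05 s, during which the arm holds its last target. There are 200 camera calls.

## Working session

There is one attempt and no reset: what is moved stays moved. The work goes in short steps, Python scripts to look and compute and a shell command to move; the robot and the scene stay as the last step left them, time stands still between calls to the robot, and variables do not carry over. Pictures are saved under pics/ and viewed, about 12 in all and at most 16, crops included, and the job is handed in when it is done.

```bash
ls; mkdir -p pics; python3 - <<'E'
from plant import r
import cv2
print(r.observe())
for c in ("scene","side","wrist"):
    s=r.snapshot(c); print(c,s["intrinsics"],s["D"],s["eye"],s["attitude"])
    cv2.imwrite(f"pics/{c}0.png",s["img"][:,:,::-1])
    for n in ("case","cover_top","well","riser","riser_edge","box_a"):
        print(n,[(p["pixel"],round(p["score"],2)) for p in r.place_of(n,c)])
E
```

```text
pics
{'t': 0.0, 'joint_pos': array([6.38271807e+01, 5.01226872e+00, 1.00346652e+01, 9.51008922e+01,
       3.24562909e-04, 8.99983781e+01]), 'joint_velocities': array([ 0.05922919, -0.02521118,  0.00160379,  0.04981196, -0.06271991,
        0.12772161]), 'joint_efforts': array([ 9.77588707e-05, -5.20381594e+01,  4.64809692e+01,  1.59434014e-02,
        2.93075107e-05, -8.12958490e-06]), 'tcp_pos': array([0.24248824, 0.49339554, 0.23057376]), 'ee_rot': array([-1.79999673e+02,  7.84956492e-02,  6.38288025e+01]), 'wrist_force': array([0.53317843, 0.04774234, 0.30613941]), 'wrist_torque': array([ 0.01410763, -0.0400198 , -0.03584113]), 'finger_gap': 0.9969917041981889}
scene [[547.01831423   0.         288.66762992]
 [  0.         547.01831423 205.02416374]
 [  0.           0.           1.        ]] [-0.07119174  0.          0.          0.          0.        ] [-0.24009546 -0.81396058  1.03142851] [-130.80875902   -1.05029071  -43.9437342 ]
case [([204.1, 211.3], 0.88)]
cover_top [([195.8, 187.2], 0.82)]
well [([192.2, 196.8], 0.63)]
riser [([229.4, 170.9], 0.68), ([245.4, 249.2], 0.24)]
[... 366 characters left out ...]
3] [-113.25159462   -1.36006431 -167.87984531]
case [([312.1, 275.3], 0.62)]
cover_top [([307.9, 268.3], 0.71)]
well [([228.1, 245.4], 0.53)]
riser [([238.9, 283.5], 0.81), ([332.7, 216.2], 0.45)]
riser_edge [([271.1, 260.8], 0.64)]
box_a [([217.3, 271.1], 0.78), ([225.5, 235.3], 0.74), ([223.4, 255.1], 0.66), ([256.0, 269.8], 0.63), ([256.4, 258.5], 0.55)]
wrist [[378.04030032   0.         278.69689511]
 [  0.         378.04030032 220.07384215]
 [  0.           0.           1.        ]] [-0.08993322  0.          0.          0.          0.        ] [0.18365541 0.52207306 0.37321866] [ 1.65014936e+02 -1.71627465e-02  6.38342386e+01]
case []
cover_top []
well []
riser []
riser_edge []
box_a []
```

```bash
cat > h.py <<'E'
import numpy as np, cv2
from scipy.spatial.transform import Rotation as Ro
from plant import r
def rot(a): return Ro.from_euler('xyz',a,degrees=True).as_matrix()
class Cam:
    def __init__(s,c):
        d=r.snapshot(c); s.name=c; s.img=d["img"]; s.K=np.array(d["intrinsics"]); s.D=np.array(d["D"],float)
        s.e=np.array(d["eye"]); s.R=rot(d["attitude"])
    def ground(s,px,z):
        u=cv2.undistortPoints(np.array(px,float).reshape(-1,1,2),s.K,s.D).reshape(-1,2)
        v=np.c_[u,np.ones(len(u))]@s.R.T
        return s.e+v*((z-s.e[2])/v[:,2])[:,None]
    def project(s,P):
        return cv2.projectPoints(np.array(P,float).reshape(-1,1,3),cv2.Rodrigues(s.R.T)[0],-s.R.T@s.e,s.K,s.D)[0].reshape(-1,2)
    def save(s,n,im=None,f=1,box=None):
        im=(s.img if im is None else im)
        if box: im=im[box[1]:box[3],box[0]:box[2]]
        cv2.imwrite(f"pics/{n}.png",cv2.resize(np.ascontiguousarray(im[:,:,::-1]),None,fx=f,fy=f,interpolation=cv2.INTER_CUBIC))
E
python3 - <<'E'
from h import *
for c in("scene","side"):
    k=Cam(c)
    for n,z in (("case",0),("cover_top",.057),("well",.008),("riser",0),("riser_edge",.066),("box_a",.066),("coasters",0),("gift_pink",0),("gift_green",0),("tape",0),("pen",0),("stock_pad",0),("bangle",0),("opener",0)):
        for p in r.place_of(n,c): print(c,n,round(p["score"],2),k.ground(p["pixel"],z)[0].round(3)[:2])
a=cv2.imread("pics/scene0.png")[90:300,100:380]; cv2.imwrite("pics/sc0.png",cv2.resize(a,None,fx=2.8,fy=2.8,interpolation=cv2.INTER_CUBIC))
E
```

```text
scene case 0.93 [0.408 0.165]
scene case 0.23 [0.592 0.263]
scene cover_top 0.86 [0.414 0.208]
scene well 0.67 [0.417 0.244]
scene riser 0.92 [0.585 0.275]
scene riser 0.46 [ 0.395 -0.377]
scene riser_edge 0.9 [0.495 0.251]
scene box_a 0.84 [0.543 0.227]
scene box_a 0.72 [0.623 0.232]
scene box_a 0.6 [0.533 0.303]
scene box_a 0.53 [0.622 0.313]
scene coasters 0.83 [0.674 0.053]
scene gift_pink 0.78 [ 0.397 -0.082]
scene gift_green 0.33 [0.409 0.245]
scene tape 0.57 [ 0.404 -0.374]
scene tape 0.57 [0.636 0.133]
scene pen 0.74 [ 0.388 -0.146]
scene pen 0.49 [0.593 0.287]
scene stock_pad 0.93 [ 0.402 -0.256]
scene bangle 0.69 [0.669 0.046]
scene opener 0.61 [ 0.392 -0.026]
side case 0.72 [0.411 0.182]
side case 0.68 [ 0.4   -0.094]
side case 0.35 [ 0.713 -0.025]
side cover_top 0.82 [0.407 0.224]
side riser 0.8 [0.587 0.268]
side riser_edge 0.76 [0.499 0.234]
side box_a 0.9 [0.625 0.256]
side box_a 0.86 [0.55  0.235]
side box_a 0.83 [0.537 0.282]
side box_a 0.63 [0.614 0.318]
side coasters 0.9 [0.672 0.047]
side gift_pink 0.48 [ 0.39  -0.072]
side gift_green 0.52 [ 0.711 -0.001]
side gift_green 0.3 [ 0.4  -0.14]
side tape 0.73 [ 0.412 -0.36 ]
side pen 0.59 [ 0.394 -0.139]
side stock_pad 0.83 [ 0.399 -0.26 ]
side stock_pad 0.51 [ 0.4   -0.098]
side bangle 0.6 [0.651 0.217]
```

View pics/sc0.png

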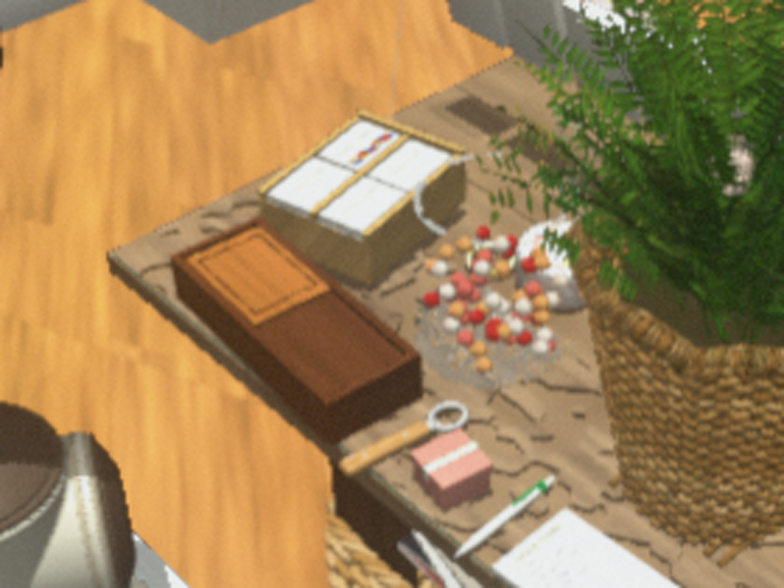

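View pics/side0.png

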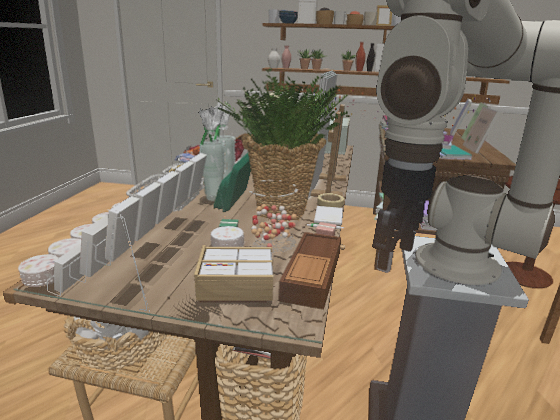

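The riser holds four boxes: the bracelet-topped box_a at the back left, plain ones elsewhere. The cover is home, and the bead bowl stands right of the riser. Next I move above for a close look.

```bash
python3 -m pendant '[[[-157,253,-110,0,0,-0.457,0],[-157,253,-110,0,0,-0.457,0],[-157,253,-110,0,0,-0.457,0],[-157,253,-110,0,0,-0.457,0],[-157,253,-110,0,0,-0.457,0],[-157,253,-110,0,0,-0.457,0],[-157,253,-110,0,0,-0.457,0],[-157,253,-110,0,0,-0.457,0]]]' 40
python3 -m pendant '[[[0,0,0,0,0,0,0],[0,0,0,0,0,0,0],[0,0,0,0,0,0,0],[0,0,0,0,0,0,0]]]'
python3 - <<'E'
from h import *
k=Cam("wrist"); k.save("w1"); print(r.observe()["tcp_pos"],r.observe()["ee_rot"])
for n,z in (("case",0),("cover_top",.057),("well",.008),("riser",0),("riser_edge",.066),("box_a",.066),("coasters",0)):
    for p in r.place_of(n,"wrist"): print(n,round(p["score"],2),np.round(p["pixel"]),k.ground(p["pixel"],z)[0].round(4)[:2])
E
```

```text
t: 3.22
tcp_pos: [0.4013, 0.2387, 0.3428]
ee_rot: [179.9, -0.0, 90.0]
wrist_force: [-0.4, -0.1, 0.2]
finger_gap: 1.0
t: 3.55
tcp_pos: [0.3999, 0.2418, 0.3407]
ee_rot: [-180.0, 0.0, 90.1]
wrist_force: [0.2, -0.0, 0.2]
finger_gap: 1.001
[0.3998164  0.24191009 0.34074053] [-1.79954132e+02  2.04132753e-02  9.00998802e+01]
cover_top 0.76 [270. 185.] [0.4064 0.2323]
riser 0.6 [306. 303.] [0.5845 0.2802]
riser_edge 0.72 [289. 259.] [0.4929 0.2535]
box_a 0.94 [326. 288.] [0.5302 0.2983]
box_a 0.84 [289. 356.] [0.6257 0.2548]
box_a 0.76 [338. 346.] [0.6108 0.3175]
coasters 0.88 [160. 360.] [0.6821 0.0627]
```

View pics/w1.png

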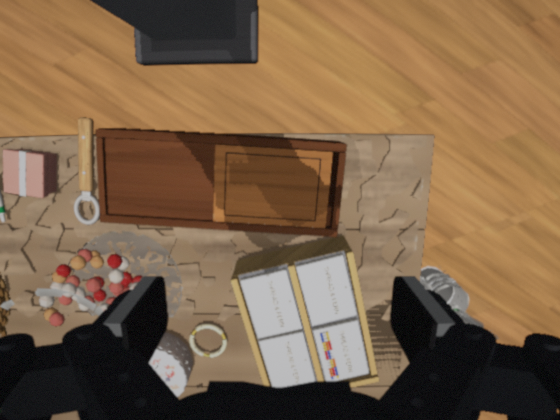

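Seen from above, the case is turned a few degrees and the riser about 15°. Boxes appear at (270,305), (293,358), (325,288) and (337,352), the last being box_a with its coloured bracelet. Next I fit exact poses.

```bash
cat >> h.py <<'E'
def rects(k,n,z,thr=.3):
    out=[]
    for q in r.silhouettes(n,k.name):
        if q["score"]<thr: continue
        c=max(cv2.findContours(q["mask"].astype(np.uint8),cv2.RETR_EXTERNAL,cv2.CHAIN_APPROX_NONE)[0],key=len).reshape(-1,2)
        g=k.ground(c,z)[:,:2]*1000
        (cx,cy),(w,h),a=cv2.minAreaRect(g.astype(np.float32))
        if w<h: w,h,a=h,w,a+90
        out.append((round(q["score"],2),np.round([cx,cy],1),np.round([w,h],1),round((a+90)%180-90,1)))
    return out
E
python3 - <<'E'
from h import *
k=Cam("wrist")
for n,z in (("case",.057),("cover_top",.057),("box_a",.075),("riser",.077),("tape",.0),("bangle",0)):
    for o in rects(k,n,z): print(n,*o)
s=Cam("scene")
print(s.ground([[253.5,163],[268,145],[250,215],[296,213]],.2).round(3)); print(s.ground([[250,200],[275,220]],.0).round(3))
s.save("bowl",f=5,box=(230,130,340,230))
E
```

```text
case 0.84 [404.4 172.5] [283.5 113.8] 86.4
cover_top 0.86 [408.7 233.4] [133.3  90.3] 86.2
cover_top 0.67 [648.3  99.7] [86.4 58.2] -28.2
box_a 0.96 [611.9 319.4] [85.1 56.8] 14.4
box_a 0.78 [528.3 298.3] [84.7 55.6] 15.7
box_a 0.63 [546.  232.9] [84.  58.2] 14.4
box_a 0.57 [626.1 252.2] [81.  56.6] 14.2
riser 0.9 [574.6 274.9] [204.  147.5] 13.3
bangle 0.58 [646.  138.6] [56.6 53.5] -39.3
[[ 0.487  0.048  0.2  ]
 [ 0.569  0.082  0.2  ]
 [ 0.35  -0.096  0.2  ]
 [ 0.432 -0.163  0.2  ]]
[[0.535 0.126 0.   ]
 [0.53  0.013 0.   ]]
```

View pics/bowl.png

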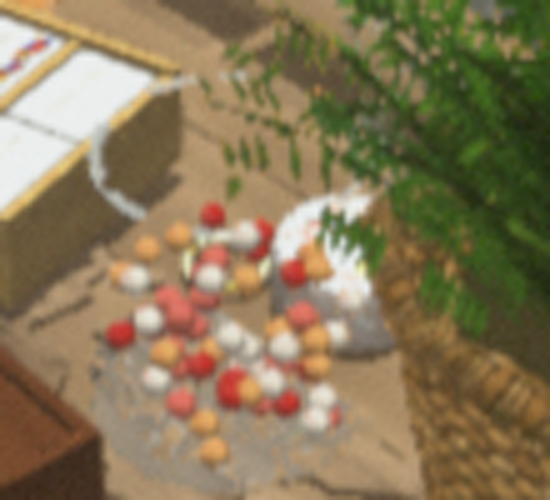

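The bowl's rim sits well clear (roughly x 0.49–0.63, y up to about 0.085), more than 10 cm from the right channel. Fits:
- **Case:** centre about (404.5, 172.5), yaw -3.6°.
- **Cover:** about 7 mm open.
- **Riser:** yaw about 14.4°.

I start with the cover.

```bash
python3 -m pendant '[[[-10,8,40,0,0,0.065,1],[-10,8,80,0,0,0.065,1],[-10,8,120,0,0,0.065,1],[-10,8,160,0,0,0.065,1],[-10,8,200,0,0,0.065,1],[-10,8,240,0,0,0.065,1],[-10,8,262,0,0,0.065,1],[-10,8,270,0,0,0.065,1]]]'
python3 -m pendant '[[[0,0,4,0,0,0,1],[0,0,7,0,0,0,1],[0,0,10,0,0,0,1],[0,0,10,0,0,0,1]]]'
```

```text
t: 5.02
tcp_pos: [0.4064, 0.2299, 0.0673]
ee_rot: [-179.7, 0.2, 86.3]
wrist_force: [-1.0, -0.6, 0.1]
finger_gap: -0.0
t: 5.35
tcp_pos: [0.4091, 0.2315, 0.0624]
ee_rot: [179.9, -0.1, 86.3]
wrist_force: [0.3, -0.4, -0.1]
finger_gap: 0.001
```

```bash
python3 -m pendant '[[[0,0,2,0,0,0,1],[0,0,4,0,0,0,1],[0,0,4,0,0,0,1]]]'; python3 -m pendant '[[[0,0,1,0,0,0,1],[0,0,2,0,0,0,1],[0,0,2,0,0,0,1]]]'
```

```text
t: 5.6
tcp_pos: [0.4085, 0.2312, 0.0574]
ee_rot: [180.0, -0.0, 86.3]
wrist_force: [0.4, 0.3, 0.4]
finger_gap: 0.002
t: 5.85
tcp_pos: [0.4086, 0.2316, 0.0569]
ee_rot: [179.9, -0.1, 86.3]
wrist_force: [-4.2, -0.4, 12.5]
finger_gap: -0.001
```

```bash
python3 -m pendant '[[[-8,0,0,0,0,0,1],[-20,0,0,0,0,0,1],[-35,0,0,0,0,0,1],[-50,0,0,0,0,0,1],[-60,0,0,0,0,0,1],[-60,0,0,0,0,0,1]]]'; python3 -m pendant '[[[-10,0,0,0,0,0,1],[-25,0,0,0,0,0,1],[-40,0,0,0,0,0,1],[-55,0,0,0,0,0,1],[-65,0,0,0,0,0,1],[-69,0,0,0,0,0,1],[-69,0,0,0,0,0,1]]]'
python3 - <<'E'
from h import *
s=Cam("scene"); 
for n,z in(("cover_top",.057),("well",.008)):
    for p in r.place_of(n,"scene"): print(n,round(p["score"],2),np.round(p["pixel"]),s.ground(p["pixel"],z)[0].round(4)[:2])
for o in rects(s,"cover_top",.057): print(o)
s.save("s2",f=2.8,box=(100,90,380,300))
E
```

```text
t: 6.35
tcp_pos: [0.4048, 0.1703, 0.0569]
ee_rot: [179.9, -0.1, 86.2]
wrist_force: [-3.8, -0.4, 12.7]
finger_gap: 0.003
t: 6.93
tcp_pos: [0.401, 0.1021, 0.0569]
ee_rot: [179.8, -0.1, 86.2]
wrist_force: [-2.0, -1.3, 10.6]
finger_gap: 0.002
cover_top 0.92 [220. 210.] [0.4059 0.0977]
well 0.61 [192. 201.] [0.404  0.2306]
(0.58, array([397.6, 102.1]), array([135.9,  89.2]), 87.0)
```

View pics/s2.png

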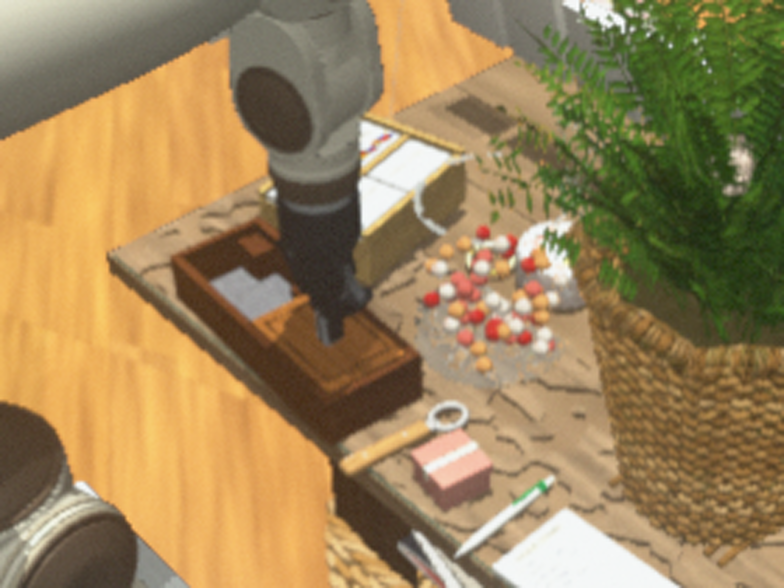

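The cover is slid over the deck, its centre near pixel (219,210), and the grey felt well shows. I nudge it further to be sure it is at the stop, then raise the tool and look into the well.

```bash
python3 -m pendant '[[[-4,0,0.3,0,0,0,1],[-8,0,0.3,0,0,0,1],[-12,0,0.3,0,0,0,1],[-12,0,0.3,0,0,0,1]]]'; python3 -m pendant '[[[0,0,-40,0,0,0,1],[0,0,-80,0,0,0,1],[40,0,-120,0,0,0,1],[80,0,-160,0,0,0,1],[120,0,-190,0,0,0,1],[140,0,-210,0,0,0,1],[140,0,-210,0,0,0,1],[140,0,-210,0,0,0,1]]]'
python3 - <<'E'
from h import *
k=Cam("wrist"); print(r.observe()["tcp_pos"],r.observe()["ee_rot"]); k.save("w2")
for n,z in (("cover_top",.057),("well",.008),("riser_edge",.066),("box_a",.066)):
    for p in r.place_of(n,"wrist"): print(n,round(p["score"],2),np.round(p["pixel"]),k.ground(p["pixel"],z)[0].round(4)[:2])
for n,z in (("case",.057),("cover_top",.057),("box_a",.075)):
    for o in rects(k,n,z): print(n,*o)
E
```

```text
t: 7.47
tcp_pos: [0.4008, 0.0912, 0.0569]
ee_rot: [179.8, -0.2, 86.3]
wrist_force: [0.0, 3.9, 11.8]
finger_gap: -0.0
t: 8.13
tcp_pos: [0.4091, 0.2334, 0.2682]
ee_rot: [179.8, -0.2, 86.5]
wrist_force: [1.0, 0.0, 0.4]
finger_gap: -0.001
[0.40876648 0.2318183  0.2662941 ] [ 1.79894400e+02 -7.28085014e-02  8.64377616e+01]
cover_top 0.84 [149. 188.] [0.3994 0.11  ]
well 0.72 [286. 180.] [0.4077 0.2419]
riser_edge 0.69 [306. 277.] [0.4966 0.2555]
box_a 0.76 [350. 304.] [0.529 0.299]
case 0.9 [404.7 172.6] [284.2 113.7] 86.4
cover_top 0.77 [400.5 109.3] [132.8  89. ] 85.9
box_a 0.65 [515.4 295.4] [57.7 55.3] 15.6
box_a 0.57 [604.6 222.6] [24.3 11.5] -3.2
box_a 0.48 [609.  342.6] [22.8  8.1] 16.1
```

View pics/w2.png

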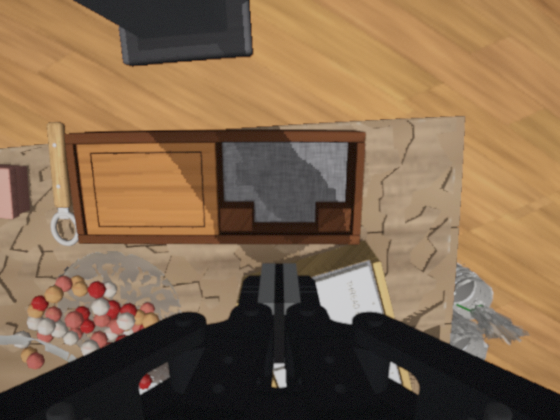

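The cover centre is at (400.5, 109.3), so it is fully open (~131 mm), and a force rise showed at the stop. The well centre is at about (408.5, 240.5). I go to the right front box and drag it out.

```bash
python3 -m pendant '[[[4,40,0,0,0,-0.1,1],[8,80,20,0,0,-0.2,1],[12,115,50,0,0,-0.314,1],[16,150,90,0,0,-0.314,1],[16,156,130,0,0,-0.314,1],[16,156,165,0,0,-0.314,1],[16,156,176,0,0,-0.314,1],[16,156,176,0,0,-0.314,1]]]'; python3 -m pendant '[[[0,0,4,0,0,0,1],[0,0,8,0,0,0,1],[0,0,8,0,0,0,1],[0,0,8,0,0,0,1]]]';
```

```text
t: 9.2
tcp_pos: [0.5626, 0.234, 0.0826]
ee_rot: [-179.5, 0.1, 104.2]
wrist_force: [-1.2, -1.1, -0.0]
finger_gap: -0.002
t: 9.53
tcp_pos: [0.5656, 0.2363, 0.0829]
ee_rot: [179.8, -0.0, 104.3]
wrist_force: [0.8, 0.1, 0.9]
finger_gap: 0.0
```

```bash
python3 -m pendant '[[[0,0,3,0,0,0,1],[0,0,6,0,0,0,1],[0,0,6,0,0,0,1]]]';python3 -m pendant '[[[0,0,1,0,0,0,1],[0,0,1.5,0,0,0,1],[0,0,1.5,0,0,0,1]]]';
```

```text
t: 9.78
tcp_pos: [0.5652, 0.2361, 0.0752]
ee_rot: [180.0, -0.0, 104.3]
wrist_force: [0.1, -0.4, 0.3]
finger_gap: 0.003
t: 10.03
tcp_pos: [0.5652, 0.2361, 0.0751]
ee_rot: [179.9, -0.0, 104.3]
wrist_force: [-3.3, -0.7, 10.0]
finger_gap: 0.003
```

```bash
python3 -m pendant '[[[0,-5,0,0,0,0,1],[0,-14,0,0,0,0,1],[0,-23,0,0,0,0,1],[0,-32,0,0,0,0,1],[0,-40,0,0,0,0,1],[0,-40,0,0,0,0,1],[0,-40,0,0,0,0,1]]]';python3 -m pendant '[[[0,0,-30,0,0,0,1],[0,-20,-70,0,0,0,0.5],[0,-45,-110,0,0,0,0],[0,-60,-130,0,0,0,0],[0,-60,-130,0,0,0,0],[0,-60,-130,0,0,0,0]]]';
cat >> h.py <<'E'
c,s_=np.cos(np.radians(14.4)),np.sin(np.radians(14.4))
def uv(p): return np.round([p[0]*c+p[1]*s_,-p[0]*s_+p[1]*c],1)
def boxes(k):
    for o in rects(k,"box_a",.075): print("box",*o,"uv",uv(o[1]))
E
python3 - <<'E'
from h import *
k=Cam("wrist"); print(r.observe()["tcp_pos"],r.observe()["ee_rot"]); k.save("w3")
boxes(k)
for p in r.place_of("riser_edge","wrist"): print(uv(k.ground(p["pixel"],.066)[0]*1000))
E
```

```text
t: 10.62
tcp_pos: [0.5261, 0.2262, 0.075]
ee_rot: [179.9, -0.0, 104.3]
wrist_force: [-5.2, -1.5, 10.1]
finger_gap: -0.002
t: 11.12
tcp_pos: [0.4684, 0.2116, 0.2058]
ee_rot: [179.8, -0.0, 104.3]
wrist_force: [0.0, 0.3, -0.9]
finger_gap: 0.71
[0.46829351 0.21146293 0.2039784 ] [ 1.79918140e+02 -1.28848113e-02  1.04289696e+02]
box 0.95 [591.4 301.9] [40.7 37.3] 7.6 uv [647.9 145.3]
box 0.77 [602.9 246.3] [56.4 36.3] -76.9 uv [645.2  88.6]
box 0.74 [528.4 297.2] [84.2 57. ] 15.3 uv [585.7 156.5]
box 0.61 [508.  222.2] [81.7 56.4] 14.3 uv [547.3  88.9]
[543.3 122.8]
[396.9 -68.5]
```

View pics/w3.png

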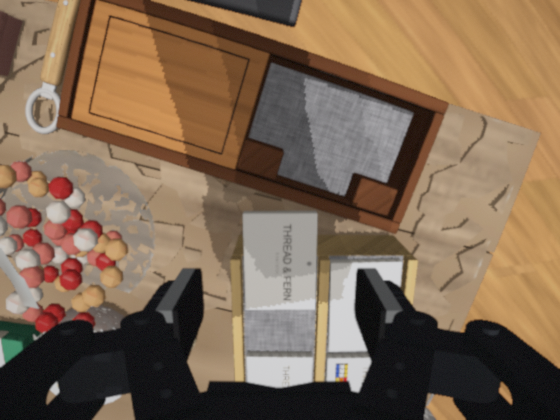

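The right front box overhangs the edge by about 36 mm (front at row 212, riser edge at row ~248). Now the grasp across its width.

```bash
python3 -m pendant '[[[0,17,30,0,0,0,0],[0,17,65,0,0,0,0],[0,17,100,0,0,0,0],[0,17,125,0,0,0,0],[0,17,138,0,0,0,0],[0,17,138,0,0,0,0],[0,17,138,0,0,0,0]]]'
```

```text
t: 11.85
tcp_pos: [0.4839, 0.2151, 0.064]
ee_rot: [-179.8, 0.0, 104.3]
wrist_force: [0.1, 0.6, -0.4]
finger_gap: 0.998
```

```bash
python3 -m pendant '[[[0,0,4,0,0,0,0],[0,0,6,0,0,0,0],[0,0,6,0,0,0,0.2],[0,0,6,0,0,0,0.5],[0,0,6,0,0,0,0.8],[0,0,6,0,0,0,0.8],[0,0,6,0,0,0,0.8],[0,0,6,0,0,0,0.8]]]' 40; python3 -m pendant '[[[0,0,0,0,0,0,0.8],[0,0,0,0,0,0,0.8]]]'
```

```text
t: 12.52
tcp_pos: [0.4849, 0.2156, 0.0603]
ee_rot: [179.9, -0.0, 104.3]
wrist_force: [-2.1, -0.8, 6.3]
finger_gap: 0.659
t: 12.68
tcp_pos: [0.4849, 0.2157, 0.0603]
ee_rot: [179.9, -0.0, 104.3]
wrist_force: [-1.5, -0.7, 5.1]
finger_gap: 0.658
```

```bash
python3 -m pendant '[[[0,0,-4,0,0,0,0.8],[0,0,-12,0,0,0,0.8],[0,0,-25,0,0,0,0.8],[0,0,-45,0,0,0,0.8],[0,0,-70,0,0,0,0.8],[0,0,-70,0,0,0,0.8],[0,0,-70,0,0,0,0.8]]]'
python3 - <<'E'
from h import *
k=Cam("wrist"); print(r.observe()["tcp_pos"]); k.save("w4")
a=Cam("side"); a.save("sd4",f=3,box=(170,150,360,310))
for z in (.1,.14,.145):
  for o in rects(k,"box_a",z): print(z,*o)
E
```

```text
t: 13.27
tcp_pos: [0.4854, 0.2159, 0.1313]
ee_rot: [179.8, -0.0, 104.3]
wrist_force: [-0.4, -0.2, -0.4]
finger_gap: 0.658
[0.48485864 0.21562774 0.1299687 ]
0.1 0.62 [555.9 319.2] [14.   2.6] 16.5
0.1 0.61 [484.4 290.4] [45.8 22.7] 61.0
0.1 0.6 [522.  224.6] [75.8 75.7] -74.2
0.14 0.62 [524.8 291.4] [10.8  2. ] 16.5
0.14 0.61 [469.9 269.3] [35.2 17.4] 61.0
0.14 0.6 [498.7 218.7] [58.3 58.2] -74.2
0.145 0.62 [520.9 288. ] [10.3  1.9] 16.5
0.145 0.61 [468.  266.6] [33.9 16.8] 61.0
0.145 0.6 [495.8 218. ] [56.1 56. ] -74.2
```

View pics/sd4.png

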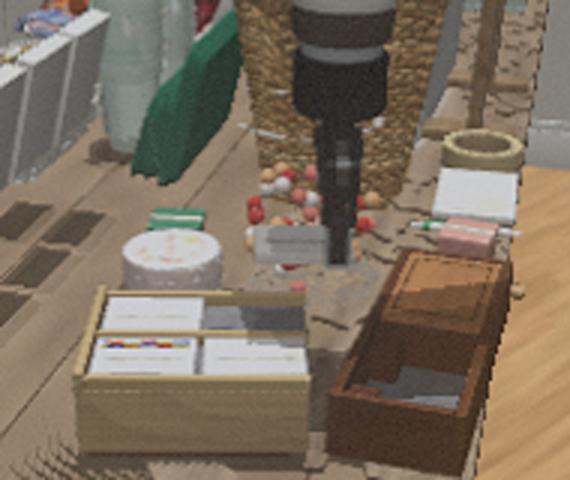

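The box is held level, with the finger tips about flush with its underside. Next it goes over the well.

```bash
python3 -m pendant '[[[6,-12,-5,0,0,0.06,0.8],[16,-30,-5,0,0,0.13,0.8],[28,-50,-5,0,0,0.2,0.8],[40,-72,-5,0,0,0.26,0.8],[50,-90,-5,0,0,0.312,0.8],[50.5,-91,-5,0,0,0.312,0.8],[50.5,-91,-5,0,0,0.312,0.8],[50.5,-91,-5,0,0,0.312,0.8]]]'
python3 - <<'E'
from h import *
k=Cam("wrist"); print(r.observe()["tcp_pos"],r.observe()["ee_rot"][2]); k.save("w5")
for o in rects(k,"box_a",.149): print(*o)
for n,z in (("well",.008),("cover_top",.057)):
  for p in r.place_of(n,"wrist"): print(n,p["score"],k.ground(p["pixel"],z)[0])
E
```

```text
t: 14.18
tcp_pos: [0.3842, 0.242, 0.1343]
ee_rot: [180.0, 0.0, 86.5]
wrist_force: [0.7, -0.3, -1.2]
finger_gap: 0.659
[0.38446108 0.24187168 0.13421626] 86.43790708041726
0.7 [394.2 240.8] [55.5 55.4] 88.3
well 0.95 [0.40719408 0.2404531  0.008     ]
cover_top 0.81 [0.40026473 0.10982652 0.057     ]
```

View pics/w5.png

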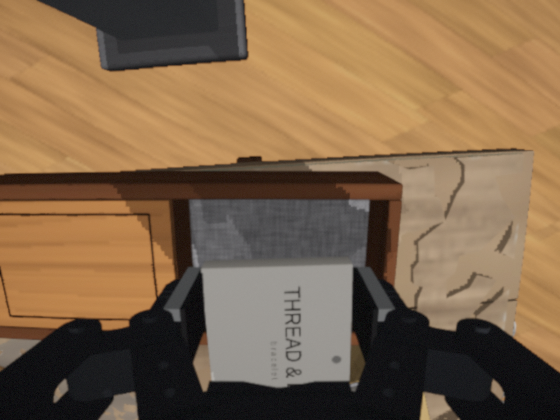

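The box is held between the pads and centred over the well in y (columns 203–353 against the well's 190–368). Descending now.

```bash
python3 -m pendant '[[[-0.5,1,30,0,0,0,0.8],[-0.5,1,60,0,0,0,0.8],[-0.5,1,85,0,0,0,0.8],[-0.5,1,95,0,0,0,0.8],[-0.5,1,95,0,0,0,0.8],[-0.5,1,95,0,0,0,0.8]]]';python3 -m pendant '[[[0,0,8,0,0,0,0.8],[0,0,16,0,0,0,0.8],[0,0,24,0,0,0,0.8],[0,0,30,0,0,0,0.8],[0,0,33,0,0,0,0.8],[0,0,33,0,0,0,0.8]]]'
```

```text
t: 14.88
tcp_pos: [0.3852, 0.2414, 0.04]
ee_rot: [-180.0, 0.0, 86.4]
wrist_force: [0.6, -1.0, 1.0]
finger_gap: 0.655
t: 15.38
tcp_pos: [0.3845, 0.2412, 0.0056]
ee_rot: [-179.9, 0.0, 86.4]
wrist_force: [0.1, -0.6, 0.2]
finger_gap: 0.66
```

```bash
python3 -m pendant '[[[0,0,0,0,0,0,0.25],[0,0,0,0,0,0,0.1],[0,0,0,0,0,0,0.1],[0,0,-2,0,0,0,0.1],[0,0,-30,0,0,0,0.1],[0,0,-65,0,0,0,0.1],[0,0,-100,0,0,0,0.1],[0,0,-135,0,0,0,0.1]]]';python3 -m pendant '[[[0,-20,-40,0,0,0,1],[0,-40,-60,0,0,0,1],[0,-40,-60,0,0,0,1],[0,-40,-60,0,0,0,1]]]'
python3 - <<'E'
from h import *
k=Cam("wrist"); print(r.observe()["tcp_pos"],r.observe()["ee_rot"][2]); k.save("w6")
for o in rects(k,"box_a",.017): print(*o)
print("at .075");boxes(k)
for n,z in (("well",.008),("cover_top",.057)):
  for p in r.place_of(n,"wrist"): print(n,p["score"],k.ground(p["pixel"],z)[0])
E
```

```text
t: 16.05
tcp_pos: [0.3846, 0.2412, 0.1434]
ee_rot: [180.0, -0.0, 86.4]
wrist_force: [1.3, 0.5, 0.0]
finger_gap: 0.899
t: 16.38
tcp_pos: [0.3452, 0.2445, 0.2034]
ee_rot: [179.8, -0.1, 86.5]
wrist_force: [0.5, 0.7, -0.9]
finger_gap: 0.337
[0.34517673 0.24418828 0.20179488] 86.43820871127527
0.63 [413.1 239.6] [73.6 55.9] -1.5
0.5 [538.5 276.2] [21.9 10. ] 85.7
at .075
box 0.63 [389.4 241. ] [60.6 46. ] -1.5 uv [437.1 136.6]
box 0.5 [492.7 271.2] [18.   8.2] 85.7 uv [544.7 140.2]
cover_top 0.7 [0.40073345 0.10848976 0.057     ]
```

View pics/w6.png

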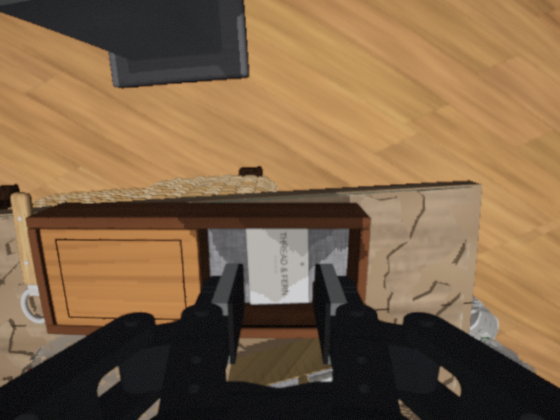

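The first box lies flat and square between the cheeks (columns 247–308). A quick check that the rest are unmoved, while travelling to the right back box.

```bash
python3 -m pendant '[[[4,38,0,0,0,-0.05,1],[8,76,0,0,0,-0.1,1],[12,114,0,0,0,-0.15,1],[16,152,0,0,0,-0.2,1],[20,190,0,0,0,-0.25,1],[24,228,0,0,0,-0.314,1],[28,265,0,0,0,-0.314,1],[32,299.5,0,0,0,-0.314,1]]]'; python3 -m pendant '[[[0,0,30,0,0,0,1],[0,0,60,0,0,0,1],[0,0,90,0,0,0,1],[0,0,105,0,0,0,1],[0,0,112,0,0,0,1],[0,0,112,0,0,0,1]]]'
python3 - <<'E'
from h import *
print(uv(r.observe()["tcp_pos"]*1000)); k=Cam("scene"); boxes(k); k=Cam("side"); boxes(k)
E
```

```text
t: 17.3
tcp_pos: [0.6479, 0.2564, 0.1994]
ee_rot: [-179.9, 0.0, 104.4]
wrist_force: [1.1, 0.6, 0.3]
finger_gap: 0.002
t: 17.8
tcp_pos: [0.645, 0.2564, 0.0864]
ee_rot: [-179.7, 0.0, 104.4]
wrist_force: [0.5, 0.0, -1.0]
finger_gap: 0.003
[688.5  87.9]
box 0.65 [377.7 175.8] [54.7 50.6] -5.2 uv [409.6  76.3]
box 0.65 [523.2 293. ] [86.1 51.1] 20.3 uv [579.6 153.7]
box 0.58 [621.6 246. ] [87.2 55.6] 14.4 uv [663.2  83.7]
box 0.54 [608.  313.4] [83.  54.7] 15.2 uv [666.8 152.4]
box 0.87 [616.6 320.7] [74.5 55.7] 14.7 uv [677.  157.3]
box 0.83 [533.6 299. ] [77.7 55.9] 14.5 uv [591.2 156.9]
box 0.75 [402.1 322.1] [69.2 29.7] -1.5 uv [469.6 212. ]
box 0.74 [631.5 257.2] [75.9 57.6] 12.2 uv [675.6  92.1]
```

```bash
python3 -m pendant '[[[0,0,5,0,0,0,1],[0,0,10.5,0,0,0,1],[0,0,10.5,0,0,0,1],[0,0,10.5,0,0,0,1]]]';python3 -m pendant '[[[0,0,1,0,0,0,1],[0,0,2,0,0,0,1],[0,0,2,0,0,0,1]]]'
```

```text
t: 18.33
tcp_pos: [0.6457, 0.257, 0.0786]
ee_rot: [-180.0, 0.0, 104.4]
wrist_force: [0.4, -0.7, 0.3]
finger_gap: -0.001
t: 18.58
tcp_pos: [0.6459, 0.2571, 0.0768]
ee_rot: [-180.0, -0.0, 104.4]
wrist_force: [0.6, -0.4, -0.6]
finger_gap: -0.001
```

```bash
python3 -m pendant '[[[0,0,1,0,0,0,1],[0,0,2,0,0,0,1],[0,0,2.5,0,0,0,1],[0,0,2.5,0,0,0,1]]]'
```

```text
t: 18.92
tcp_pos: [0.646, 0.2571, 0.0751]
ee_rot: [180.0, -0.0, 104.4]
wrist_force: [-2.0, -1.5, 5.0]
finger_gap: 0.003
```

```bash
python3 -m pendant '[[[0,-2,0.7,0,0,0,1],[0,-12,0.7,0,0,0,1],[0,-24,0.7,0,0,0,1],[0,-36,0.7,0,0,0,1],[0,-48,0.7,0,0,0,1],[0,-60,0.7,0,0,0,1],[0,-60,0.7,0,0,0,1]]]';python3 -m pendant '[[[0,-10,0,0,0,0,1],[0,-22,0,0,0,0,1],[0,-34,0,0,0,0,1],[0,-46,0,0,0,0,1],[0,-56,0,0,0,0,1],[0,-62,0,0,0,0,1],[0,-62,0,0,0,0,1]]]'; python3 -m pendant '[[[0,0,-30,0,0,0,1],[0,-30,-70,0,0,0,0.5],[0,-65,-110,0,0,0,0],[0,-100,-130,0,0,0,0],[0,-100,-130,0,0,0,0],[0,-100,-130,0,0,0,0]]]';
python3 - <<'E'
from h import *
k=Cam("wrist"); print(r.observe()["tcp_pos"],uv(r.observe()["tcp_pos"]*1000),r.observe()["ee_rot"])
boxes(k)
E
```

```text
t: 19.5
tcp_pos: [0.5868, 0.242, 0.075]
ee_rot: [179.9, -0.0, 104.4]
wrist_force: [-6.9, -1.3, 8.9]
finger_gap: 0.001
t: 20.08
tcp_pos: [0.5279, 0.2269, 0.075]
ee_rot: [179.9, -0.0, 104.4]
wrist_force: [-3.3, -0.3, 10.8]
finger_gap: 0.002
t: 20.58
tcp_pos: [0.43, 0.2019, 0.2076]
ee_rot: [179.7, -0.1, 104.4]
wrist_force: [-0.1, 0.4, 0.1]
finger_gap: 0.707
[0.43099366 0.20213667 0.20557278] [467.7  88.6] [ 1.79808618e+02 -3.44736696e-02  1.04420222e+02]
box 0.86 [530.6 288.3] [82.4 39.1] 13.5 uv [585.6 147.3]
box 0.82 [402.6 229.9] [67.5 47.8] -1.2 uv [447.1 122.6]
box 0.66 [512.2 222.5] [83.7 56. ] 14.0 uv [551.4  88.1]
```

```bash
python3 -m pendant '[[[0,30,0,0,0,0,0],[0,57,15,0,0,0,0],[0,57,50,0,0,0,0],[0,57,85,0,0,0,0],[0,57,115,0,0,0,0],[0,57,135,0,0,0,0],[0,57,140,0,0,0,0],[0,57,140,0,0,0,0]]]'; python3 -m pendant '[[[0,0,5,0,0,0,0],[0,0,5.5,0,0,0,0.2],[0,0,5.5,0,0,0,0.5],[0,0,5.5,0,0,0,0.8],[0,0,5.5,0,0,0,0.8],[0,0,5.5,0,0,0,0.8],[0,0,5.5,0,0,0,0.8],[0,0,5.5,0,0,0,0.8]]]' 40; python3 -m pendant '[[[0,0,-4,0,0,0,0.8],[0,0,-12,0,0,0,0.8],[0,0,-25,0,0,0,0.8],[0,0,-45,0,0,0,0.8],[0,0,-70,0,0,0,0.8],[0,0,-70,0,0,0,0.8],[0,0,-70,0,0,0,0.8]]]'
```

```text
t: 21.35
tcp_pos: [0.4853, 0.2155, 0.0609]
ee_rot: [-179.7, 0.1, 104.4]
wrist_force: [-1.0, -0.2, 1.1]
finger_gap: 1.0
t: 22.02
tcp_pos: [0.4867, 0.2164, 0.0595]
ee_rot: [179.9, -0.0, 104.4]
wrist_force: [-0.8, 0.8, 6.2]
finger_gap: 0.653
t: 22.6
tcp_pos: [0.4869, 0.2164, 0.1302]
ee_rot: [179.8, -0.0, 104.4]
wrist_force: [0.8, 0.0, -0.5]
finger_gap: 0.649
```

```bash
python3 -m pendant '[[[6,-12,-5,0,0,0.06,0.8],[16,-30,-5,0,0,0.13,0.8],[28,-50,-5,0,0,0.2,0.8],[40,-72,-5,0,0,0.26,0.8],[51,-90,-5,0,0,0.314,0.8],[51,-95,-5,0,0,0.314,0.8],[51,-95,-5,0,0,0.314,0.8],[51,-95,-5,0,0,0.314,0.8]]]'
python3 - <<'E'
from h import *
k=Cam("wrist"); print(r.observe()["tcp_pos"],r.observe()["ee_rot"][2],r.observe()["finger_gap"])
for q in r.silhouettes("box_b","wrist"): print(q["score"],q["bbox"])
for o in rects(k,"box_a",.149): print(*o)
E
```

```text
t: 23.27
tcp_pos: [0.3816, 0.2418, 0.133]
ee_rot: [180.0, 0.0, 86.5]
wrist_force: [0.3, -0.3, 0.1]
finger_gap: 0.652
[0.38192933 0.24172541 0.13304141] 86.44497669057378 0.6529778588105757
0.87 [204.9, 262.4, 354.0, 387.1]
0.82 [238.5, 203.9, 317.0, 266.8]
0.54 [349.5, 346.6, 429.3, 420.0]
0.87 [392.2 240.9] [55.2 52.1] 86.0
0.82 [355.4 242.8] [27.3 22.9] 88.1
0.54 [412.6 270.1] [18.4  5.8] -3.8
```

```bash
python3 -m pendant '[[[-0.5,1.5,30,0,0,0,0.8],[-0.5,1.5,60,0,0,0,0.8],[-0.5,1.5,80,0,0,0,0.8],[-0.5,1.5,90,0,0,0,0.8],[-0.5,1.5,90,0,0,0,0.8],[-0.5,1.5,90,0,0,0,0.8]]]';python3 -m pendant '[[[0,0,8,0,0,0,0.8],[0,0,16,0,0,0,0.8],[0,0,24,0,0,0,0.8],[0,0,30,0,0,0,0.8],[0,0,30,0,0,0,0.8],[0,0,30,0,0,0,0.8]]]'
```

```text
t: 23.92
tcp_pos: [0.3832, 0.2412, 0.0437]
ee_rot: [-180.0, 0.0, 86.4]
wrist_force: [-0.4, -0.3, -0.7]
finger_gap: 0.653
t: 24.42
tcp_pos: [0.3829, 0.2412, 0.0131]
ee_rot: [180.0, 0.0, 86.4]
wrist_force: [-0.1, -0.5, -0.4]
finger_gap: 0.651
```

```bash
python3 -m pendant '[[[0,0,0,0,0,0,0.25],[0,0,0,0,0,0,0.1],[0,0,0,0,0,0,0.1],[0,0,-2,0,0,0,0.1],[0,0,-30,0,0,0,0.1],[0,0,-65,0,0,0,0.1],[0,0,-100,0,0,0,0.1],[0,0,-135,0,0,0,0.1]]]';python3 -m pendant '[[[0,-10,-40,0,0,0,0],[0,-20,-75,0,0,0,0],[0,-20,-110,0,0,0,0],[0,-20,-130,0,0,0,0],[0,-20,-130,0,0,0,0]]]'
python3 - <<'E'
from h import *
k=Cam("wrist"); print(r.observe()["tcp_pos"],r.observe()["ee_rot"][2]); k.save("w7")
for o in rects(k,"box_a",.026): print(*o)
print("at .075");boxes(k)
E
```

```text
t: 25.08
tcp_pos: [0.3825, 0.2411, 0.1499]
ee_rot: [-180.0, 0.0, 86.4]
wrist_force: [0.0, 1.0, 0.8]
finger_gap: 0.904
t: 25.5
tcp_pos: [0.3637, 0.2432, 0.2832]
ee_rot: [179.7, -0.2, 86.4]
wrist_force: [0.1, 0.4, 0.7]
finger_gap: 1.002
[0.3635087  0.24301267 0.28064562] 86.41170385887045
0.98 [411. 240.] [81.1 56.4] -4.6
0.77 [617.9 330.8] [78.4 44.8] 64.0
0.69 [560.2 305.1] [96.8 64.5] 15.2
at .075
box 0.98 [397.1 240.8] [71.2 49.5] -4.6 uv [444.5 134.5]
box 0.77 [578.5 320.5] [68.8 39.3] 64.0 uv [640.  166.6]
box 0.69 [527.9 297.9] [84.9 56.6] 15.2 uv [585.4 157.3]
```

View pics/w7.png

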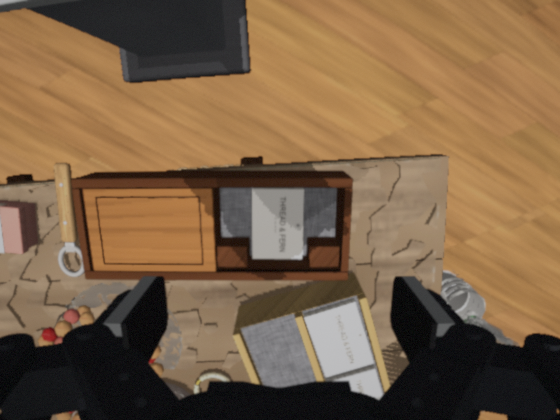

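Two boxes are stacked square in the well (columns 250–305, centre (411, 240)). Now the left front box.

```bash
python3 -m pendant '[[[14,36,15,0,0,-0.1,1],[28,72,30,0,0,-0.2,1],[42,105,50,0,0,-0.314,1],[56,140,80,0,0,-0.314,1],[71,170,110,0,0,-0.314,1],[71,180,145,0,0,-0.314,1],[71,180,180,0,0,-0.314,1],[71,180,193,0,0,-0.314,1]]]'; python3 -m pendant '[[[0,0,4,0,0,0,1],[0,0,8,0,0,0,1],[0,0,9,0,0,0,1],[0,0,9,0,0,0,1],[0,0,9,0,0,0,1]]]'
```

```text
t: 26.32
tcp_pos: [0.5446, 0.3003, 0.0768]
ee_rot: [-179.4, 0.2, 104.4]
wrist_force: [-0.5, -0.4, -2.4]
finger_gap: 0.001
t: 26.73
tcp_pos: [0.5477, 0.3026, 0.0787]
ee_rot: [179.8, -0.0, 104.4]
wrist_force: [-0.2, -0.8, 0.2]
finger_gap: -0.001
```

```bash
python3 -m pendant '[[[0,0,1,0,0,0,1],[0,0,2,0,0,0,1],[0,0,2,0,0,0,1],[0,0,2,0,0,0,1]]]'; python3 -c "
from h import *
print(uv(r.observe()['tcp_pos']*1000))"
```

```text
t: 27.07
tcp_pos: [0.5473, 0.3023, 0.0751]
ee_rot: [179.9, -0.0, 104.4]
wrist_force: [-0.3, -0.5, 4.3]
finger_gap: 0.004
[605.3 156.7]
```

```bash
python3 -m pendant '[[[0,-1,0.9,0,0,0,1],[0,-8,0.9,0,0,0,1],[0,-17,0.9,0,0,0,1],[0,-26,0.9,0,0,0,1],[0,-34,0.9,0,0,0,1],[0,-40,0.9,0,0,0,1],[0,-40,0.9,0,0,0,1]]]'; python3 -m pendant '[[[0,0,-30,0,0,0,1],[0,-30,-70,0,0,0,0.5],[0,-65,-110,0,0,0,0],[0,-100,-130,0,0,0,0],[0,-100,-130,0,0,0,0],[0,-100,-130,0,0,0,0]]]';
python3 - <<'E'
from h import *
k=Cam("wrist"); print(r.observe()["tcp_pos"],uv(r.observe()["tcp_pos"]*1000),r.observe()["ee_rot"])
boxes(k)
E
```

```text
t: 27.65
tcp_pos: [0.5085, 0.2924, 0.0751]
ee_rot: [179.8, -0.0, 104.4]
wrist_force: [-2.5, 0.1, 10.2]
finger_gap: 0.003
t: 28.15
tcp_pos: [0.4101, 0.2673, 0.2073]
ee_rot: [179.7, -0.1, 104.4]
wrist_force: [0.3, 0.2, -0.1]
finger_gap: 0.709
[0.41111031 0.26749343 0.20531742] [464.7 156.9] [ 1.79804179e+02 -6.31402190e-02  1.04433977e+02]
box 0.7 [490. 288.] [84.2 56.2] 15.1 uv [546.2 157.1]
box 0.6 [401.6 241. ] [68.5 48.1] -3.3 uv [448.9 133.6]
box 0.53 [367.3 256.2] [17.2  1.6] 86.2 uv [419.5 156.8]
box 0.3 [400.6 177.3] [265.9 104.3] 86.4 uv [432.1  72.1]
```

```bash
python3 -m pendant '[[[0,30,0,0,0,0,0],[0,58,15,0,0,0,0],[0,58,50,0,0,0,0],[0,58,85,0,0,0,0],[0,58,115,0,0,0,0],[0,58,135,0,0,0,0],[0,58,139,0,0,0,0],[0,58,139,0,0,0,0]]]'; python3 -m pendant '[[[0,0,3,0,0,0,0],[0,0,4.5,0,0,0,0.2],[0,0,4.5,0,0,0,0.5],[0,0,4.5,0,0,0,0.8],[0,0,4.5,0,0,0,0.8],[0,0,4.5,0,0,0,0.8],[0,0,4.5,0,0,0,0.8],[0,0,4.5,0,0,0,0.8]]]' 40; python3 -m pendant '[[[0,0,-4,0,0,0,0.8],[0,0,-12,0,0,0,0.8],[0,0,-25,0,0,0,0.8],[0,0,-45,0,0,0,0.8],[0,0,-70,0,0,0,0.8],[0,0,-70,0,0,0,0.8],[0,0,-70,0,0,0,0.8]]]'
```

```text
t: 28.92
tcp_pos: [0.4668, 0.2809, 0.0617]
ee_rot: [-179.7, 0.1, 104.4]
wrist_force: [-0.2, 0.3, 0.3]
finger_gap: 1.003
t: 29.58
tcp_pos: [0.4682, 0.282, 0.0611]
ee_rot: [179.9, -0.0, 104.4]
wrist_force: [-0.3, -0.5, 6.3]
finger_gap: 0.661
t: 30.17
tcp_pos: [0.4685, 0.2822, 0.1324]
ee_rot: [179.8, -0.1, 104.4]
wrist_force: [-0.4, -0.1, -0.4]
finger_gap: 0.657
```

```bash
python3 -m pendant '[[[-3,-12,-5,0,0,0.06,0.8],[-6,-30,-5,0,0,0.13,0.8],[-10,-50,-5,0,0,0.2,0.8],[-14,-72,-5,0,0,0.26,0.8],[-18,-88,-5,0,0,0.314,0.8],[-18,-90.5,-5,0,0,0.314,0.8],[-18,-90.5,-5,0,0,0.314,0.8],[-18,-90.5,-5,0,0,0.314,0.8]]]'
python3 - <<'E'
from h import *
k=Cam("wrist"); print(r.observe()["tcp_pos"],r.observe()["ee_rot"][2],r.observe()["finger_gap"])
for o in rects(k,"box_a",.149): print(*o)
E
```

```text
t: 30.83
tcp_pos: [0.3849, 0.2421, 0.1349]
ee_rot: [180.0, -0.0, 86.5]
wrist_force: [0.6, -0.4, -0.1]
finger_gap: 0.664
[0.3850202  0.24213921 0.13478845] 86.480107222355 0.6590440245651289
0.87 [356.2 242.9] [28.8 21.1] 87.7
0.62 [394.6 240.9] [57.  55.3] -2.4
```

```bash
python3 -m pendant '[[[-0.7,0.5,30,0,0,0,0.8],[-0.7,0.5,60,0,0,0,0.8],[-0.7,0.5,75,0,0,0,0.8],[-0.7,0.5,85,0,0,0,0.8],[-0.7,0.5,85,0,0,0,0.8],[-0.7,0.5,85,0,0,0,0.8]]]';python3 -m pendant '[[[0,0,8,0,0,0,0.8],[0,0,16,0,0,0,0.8],[0,0,22,0,0,0,0.8],[0,0,26,0,0,0,0.8],[0,0,26,0,0,0,0.8],[0,0,26,0,0,0,0.8]]]'
```

```text
t: 31.43
tcp_pos: [0.3851, 0.2412, 0.0501]
ee_rot: [-180.0, 0.0, 86.4]
wrist_force: [0.5, 0.1, 0.0]
finger_gap: 0.658
t: 31.93
tcp_pos: [0.3847, 0.241, 0.0238]
ee_rot: [-180.0, 0.0, 86.4]
wrist_force: [-0.2, 0.1, -1.3]
finger_gap: 0.662
```

```bash
python3 -m pendant '[[[0,0,0,0,0,0,0.25],[0,0,0,0,0,0,0.1],[0,0,0,0,0,0,0.1],[0,0,-2,0,0,0,0.1],[0,0,-30,0,0,0,0.1],[0,0,-65,0,0,0,0.1],[0,0,-100,0,0,0,0.1],[0,0,-135,0,0,0,0.1]]]';python3 -m pendant '[[[0,0,-40,0,0,0,0],[0,0,-75,0,0,0,0],[0,0,-110,0,0,0,0],[0,0,-130,0,0,0,0],[0,0,-130,0,0,0,0]]]'
python3 - <<'E'
from h import *
k=Cam("wrist"); print(r.observe()["tcp_pos"],r.observe()["ee_rot"][2]); k.save("w8")
for o in rects(k,"box_a",.035): print(*o)
print("at .075");boxes(k)
k=Cam("side");boxes(k)
k=Cam("scene");boxes(k)
E
```

```text
t: 32.6
tcp_pos: [0.3845, 0.2409, 0.1607]
ee_rot: [180.0, 0.0, 86.4]
wrist_force: [0.0, 0.5, -0.3]
finger_gap: 0.899
t: 33.02
tcp_pos: [0.3857, 0.2416, 0.2939]
ee_rot: [179.7, -0.2, 86.4]
wrist_force: [0.9, 1.5, -0.2]
finger_gap: 1.004
[0.38551542 0.24146819 0.29132478] 86.40365723503407
0.93 [409.2 239.3] [80.9 55.9] -1.9
0.63 [639.9 325.4] [87.8 65.1] 12.8
at .075
box 0.93 [400.2 239.8] [72.8 50.3] -1.9 uv [447.3 132.7]
box 0.63 [607.9 317.4] [79.  58.6] 12.8 uv [667.7 156.2]
box 0.7 [616.2 318.1] [77.7 60.6] 14.7 uv [675.9 154.9]
box 0.67 [403.8 309.5] [77.6 62.6] -1.7 uv [468.1 199.4]
box 0.86 [383.1 188. ] [69.7 61.2] -2.6 uv [417.8  86.8]
box 0.59 [607.3 315.4] [82.5 53. ] 14.1 uv [666.7 154.5]
```

View pics/w8.png

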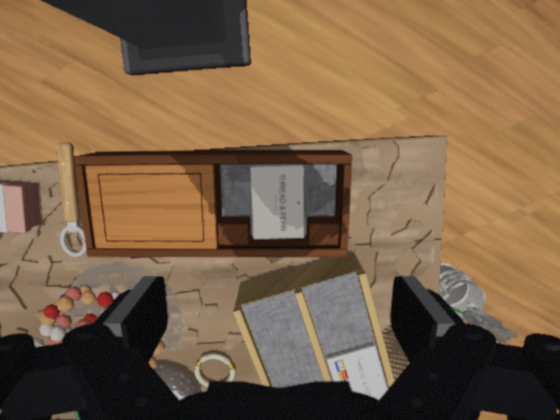

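Three boxes are stacked square (columns 250–304). Only box_a is left, at the back left. Now drag it out.

```bash
python3 -m pendant '[[[12,30,10,0,0,-0.05,1],[25,60,20,0,0,-0.1,1],[38,90,30,0,0,-0.15,1],[50,120,45,0,0,-0.2,1],[63,150,60,0,0,-0.25,1],[76,180,75,0,0,-0.314,1],[90,210,85,0,0,-0.314,1],[100,237,90,0,0,-0.314,1]]]'; python3 -m pendant '[[[0,0,30,0,0,0,1],[0,0,65,0,0,0,1],[0,0,95,0,0,0,1],[0,0,108,0,0,0,1],[0,0,112,0,0,0,1],[0,0,112,0,0,0,1],[0,0,112,0,0,0,1]]]'; python3 -c "
from h import *
print(uv(r.observe()['tcp_pos']*1000))"
```

```text
t: 34.03
tcp_pos: [0.6285, 0.3264, 0.1954]
ee_rot: [-179.8, 0.0, 104.4]
wrist_force: [0.1, 0.6, 0.3]
finger_gap: 0.0
t: 34.62
tcp_pos: [0.6282, 0.3263, 0.089]
ee_rot: [179.9, -0.0, 104.4]
wrist_force: [-0.4, 1.3, 0.4]
finger_gap: -0.001
[689.6 159.8]
```

```bash
python3 -m pendant '[[[0,0,5,0,0,0,1],[0,0,10,0,0,0,1],[0,0,10.5,0,0,0,1],[0,0,10.5,0,0,0,1],[0,0,10.5,0,0,0,1]]]'; python3 -m pendant '[[[0,0,1,0,0,0,1],[0,0,2,0,0,0,1],[0,0,2.5,0,0,0,1],[0,0,2.5,0,0,0,1]]]'
```

```text
t: 35.03
tcp_pos: [0.6277, 0.326, 0.0767]
ee_rot: [180.0, -0.0, 104.4]
wrist_force: [0.3, 0.5, -0.2]
finger_gap: -0.001
t: 35.37
tcp_pos: [0.6278, 0.3261, 0.0751]
ee_rot: [179.9, -0.0, 104.4]
wrist_force: [-2.1, -1.4, 6.2]
finger_gap: -0.001
```

```bash
python3 -m pendant '[[[0,-2,0.5,0,0,0,1],[0,-12,0.5,0,0,0,1],[0,-24,0.5,0,0,0,1],[0,-36,0.5,0,0,0,1],[0,-48,0.5,0,0,0,1],[0,-60,0.5,0,0,0,1],[0,-60,0.5,0,0,0,1]]]';python3 -m pendant '[[[0,-10,0,0,0,0,1],[0,-22,0,0,0,0,1],[0,-34,0,0,0,0,1],[0,-46,0,0,0,0,1],[0,-58,0,0,0,0,1],[0,-65,0,0,0,0,1],[0,-65,0,0,0,0,1]]]'; python3 -m pendant '[[[0,0,-30,0,0,0,1],[0,-30,-70,0,0,0,0.5],[0,-65,-110,0,0,0,0],[0,-100,-130,0,0,0,0],[0,-100,-130,0,0,0,0],[0,-100,-130,0,0,0,0]]]';
python3 - <<'E'
from h import *
k=Cam("wrist"); print(r.observe()["tcp_pos"],uv(r.observe()["tcp_pos"]*1000),r.observe()["ee_rot"])
boxes(k); k.save("w9")
E
```

```text
t: 35.95
tcp_pos: [0.5687, 0.3111, 0.0751]
ee_rot: [179.9, -0.0, 104.4]
wrist_force: [-6.8, -1.2, 9.8]
finger_gap: -0.006
t: 36.53
tcp_pos: [0.5066, 0.2952, 0.075]
ee_rot: [179.9, -0.0, 104.4]
wrist_force: [-4.3, -1.8, 11.0]
finger_gap: 0.005
t: 37.03
tcp_pos: [0.4087, 0.2702, 0.2075]
ee_rot: [179.7, -0.1, 104.4]
wrist_force: [0.5, 1.1, 0.9]
finger_gap: 0.705
[0.40967869 0.27039885 0.20547705] [464.1 160. ] [ 1.79790503e+02 -7.47940607e-02  1.04433820e+02]
box 0.9 [400.8 240.9] [70.9 49.1] -2.3 uv [448.1 133.7]
box 0.79 [493.4 288.9] [84.1 56. ] 15.0 uv [549.7 157.1]
```

View pics/w9.png

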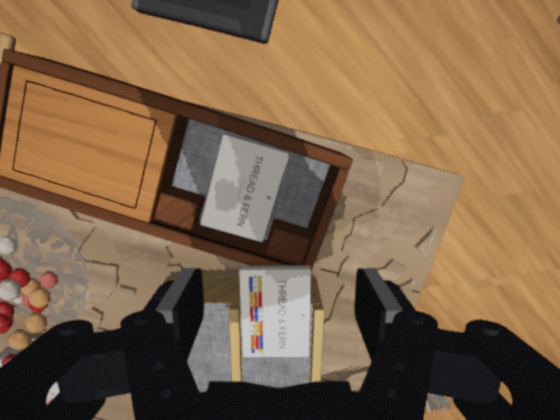

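box_a overhangs (rows 267–300 are past the riser edge). Grasp it.

```bash
python3 -m pendant '[[[-1,30,0,0,0,0,0],[-3,59,15,0,0,0,0],[-3,59,50,0,0,0,0],[-3,59,85,0,0,0,0],[-3,59,115,0,0,0,0],[-3,59,135,0,0,0,0],[-3,59,139,0,0,0,0],[-3,59,139,0,0,0,0]]]'; python3 -m pendant '[[[0,0,3,0,0,0,0],[0,0,4.5,0,0,0,0.2],[0,0,4.5,0,0,0,0.5],[0,0,4.5,0,0,0,0.8],[0,0,4.5,0,0,0,0.8],[0,0,4.5,0,0,0,0.8],[0,0,4.5,0,0,0,0.8],[0,0,4.5,0,0,0,0.8]]]' 40; python3 -m pendant '[[[0,0,-4,0,0,0,0.8],[0,0,-12,0,0,0,0.8],[0,0,-25,0,0,0,0.8],[0,0,-45,0,0,0,0.8],[0,0,-70,0,0,0,0.8],[0,0,-70,0,0,0,0.8],[0,0,-70,0,0,0,0.8]]]'
```

```text
t: 37.8
tcp_pos: [0.4669, 0.2811, 0.0617]
ee_rot: [-179.7, 0.1, 104.4]
wrist_force: [-0.1, -0.0, 0.9]
finger_gap: 1.001
t: 38.47
tcp_pos: [0.4682, 0.2822, 0.0611]
ee_rot: [179.9, -0.0, 104.4]
wrist_force: [-0.0, -1.0, 6.7]
finger_gap: 0.647
t: 39.05
tcp_pos: [0.4685, 0.2824, 0.1324]
ee_rot: [179.8, -0.1, 104.4]
wrist_force: [-0.2, -0.3, -1.0]
finger_gap: 0.646
```

```bash
python3 -m pendant '[[[-3,-12,-5,0,0,0.06,0.8],[-6,-30,-5,0,0,0.13,0.8],[-10,-50,-5,0,0,0.2,0.8],[-14,-72,-5,0,0,0.26,0.8],[-18,-88,-5,0,0,0.314,0.8],[-18,-94,-5,0,0,0.314,0.8],[-18,-94,-5,0,0,0.314,0.8],[-18,-94,-5,0,0,0.314,0.8]]]'
python3 - <<'E'
from h import *
k=Cam("wrist"); print(r.observe()["tcp_pos"],r.observe()["ee_rot"][2],r.observe()["finger_gap"])
for o in rects(k,"box_a",.149): print(*o)
E
```

```text
t: 39.72
tcp_pos: [0.3814, 0.2413, 0.1349]
ee_rot: [180.0, -0.0, 86.5]
wrist_force: [-0.3, 0.1, -0.5]
finger_gap: 0.643
[0.38160133 0.24135975 0.13483233] 86.48461561292717 0.6421582372949225
0.81 [392.7 240.3] [55.4 53.8] 87.2
0.7 [355.1 242.1] [29.5 22.2] 87.5
```

```bash
python3 -m pendant '[[[-0.3,1.5,30,0,0,0,0.8],[-0.3,1.5,55,0,0,0,0.8],[-0.3,1.5,70,0,0,0,0.8],[-0.3,1.5,78,0,0,0,0.8],[-0.3,1.5,78,0,0,0,0.8],[-0.3,1.5,78,0,0,0,0.8]]]';python3 -m pendant '[[[0,0,8,0,0,0,0.8],[0,0,16,0,0,0,0.8],[0,0,21,0,0,0,0.8],[0,0,25,0,0,0,0.8],[0,0,25,0,0,0,0.8],[0,0,25,0,0,0,0.8]]]'
```

```text
t: 40.32
tcp_pos: [0.3829, 0.2408, 0.0572]
ee_rot: [-180.0, 0.0, 86.4]
wrist_force: [0.2, 0.5, -0.4]
finger_gap: 0.645
t: 40.82
tcp_pos: [0.3825, 0.2406, 0.0318]
ee_rot: [-180.0, 0.0, 86.4]
wrist_force: [-0.1, 0.8, 0.8]
finger_gap: 0.644
```

```bash
python3 -m pendant '[[[0,0,0,0,0,0,0.25],[0,0,0,0,0,0,0.1],[0,0,0,0,0,0,0.1],[0,0,-2,0,0,0,0.1],[0,0,-30,0,0,0,0.1],[0,0,-65,0,0,0,0.1],[0,0,-100,0,0,0,0.1],[0,0,-135,0,0,0,0.1]]]';python3 -m pendant '[[[0,0,-40,0,0,0,0],[0,0,-75,0,0,0,0],[0,0,-110,0,0,0,1],[0,0,-110,0,0,0,1],[0,0,-110,0,0,0,1]]]'
python3 - <<'E'
from h import *
k=Cam("wrist"); print(r.observe()["tcp_pos"],r.observe()["ee_rot"][2]); k.save("w10",f=1.4)
for o in rects(k,"box_a",.044): print(*o)
for o in rects(k,"cover_top",.057): print(*o)
E
```

```text
t: 41.48
tcp_pos: [0.3822, 0.2404, 0.1686]
ee_rot: [-180.0, 0.0, 86.4]
wrist_force: [0.3, 0.7, 1.3]
finger_gap: 0.899
t: 41.9
tcp_pos: [0.3832, 0.241, 0.279]
ee_rot: [179.8, -0.1, 86.4]
wrist_force: [-1.0, 0.5, 0.1]
finger_gap: 0.603
[0.38279251 0.24077513 0.27724168] 86.40043072610374
0.79 [409.4 239. ] [80.6 55.6] -2.9
0.56 [400.7 109. ] [133.9  91.1] 86.4
```

View pics/w10.png

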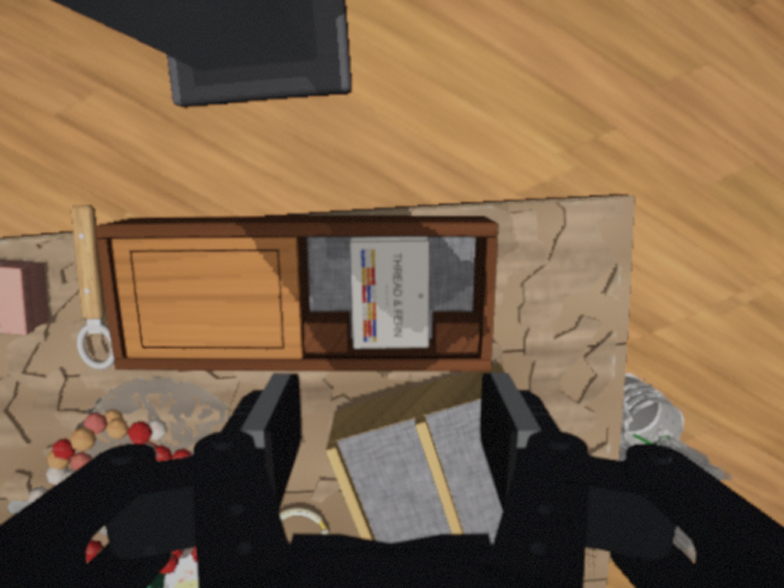

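All four boxes are stacked square and face up (box_a on top at (409.4, 239)), and the riser is empty. Now I close the cover.

```bash
python3 -m pendant '[[[-30,10,0,0,0,0,1],[-65,20,0,0,0,0,1],[-100,26,30,0,0,0,1],[-132.5,26,70,0,0,0,1],[-132.5,26,110,0,0,0,1],[-132.5,26,150,0,0,0,1],[-132.5,26,190,0,0,0,1],[-132.5,26,208,0,0,0,1]]]'; python3 -m pendant '[[[0,0,3,0,0,0,1],[0,0,7,0,0,0,1],[0,0,9,0,0,0,1],[0,0,9,0,0,0,1],[0,0,9,0,0,0,1]]]'
```

```text
t: 42.72
tcp_pos: [0.3973, 0.1056, 0.0634]
ee_rot: [-179.7, 0.1, 86.3]
wrist_force: [-0.5, 0.2, 0.7]
finger_gap: -0.003
t: 43.13
tcp_pos: [0.4011, 0.1071, 0.0615]
ee_rot: [179.9, -0.0, 86.4]
wrist_force: [-0.6, 1.0, 1.2]
finger_gap: -0.002
```

```bash
python3 -m pendant '[[[0,0,2,0,0,0,1],[0,0,3.5,0,0,0,1],[0,0,4,0,0,0,1],[0,0,4,0,0,0,1]]]'; python3 -m pendant '[[[0,0,1,0,0,0,1],[0,0,1.5,0,0,0,1],[0,0,1.5,0,0,0,1]]]'
```

```text
t: 43.47
tcp_pos: [0.4007, 0.107, 0.057]
ee_rot: [179.9, -0.0, 86.4]
wrist_force: [-0.7, -0.5, 7.2]
finger_gap: -0.001
t: 43.72
tcp_pos: [0.4008, 0.1072, 0.0569]
ee_rot: [179.9, -0.1, 86.4]
wrist_force: [-6.8, -0.5, 20.5]
finger_gap: -0.005
```

```bash
python3 -m pendant '[[[6,0,-0.9,0,0,0,1],[18,0,-0.9,0,0,0,1],[30,0,-0.9,0,0,0,1],[42,0,-0.9,0,0,0,1],[54,0,-0.9,0,0,0,1],[66,0,-0.9,0,0,0,1],[70,0,-0.9,0,0,0,1],[70,0,-0.9,0,0,0,1]]]'; python3 -m pendant '[[[8,0,0,0,0,0,1],[20,0,0,0,0,0,1],[32,0,0,0,0,0,1],[44,0,0,0,0,0,1],[56,0,0,0,0,0,1],[64,0,0,0,0,0,1],[64,0,0,0,0,0,1]]]'
```

```text
t: 44.38
tcp_pos: [0.4053, 0.1781, 0.057]
ee_rot: [179.9, -0.1, 86.5]
wrist_force: [-2.3, 1.6, 11.0]
finger_gap: 0.004
t: 44.97
tcp_pos: [0.4094, 0.2419, 0.057]
ee_rot: [179.9, -0.1, 86.5]
wrist_force: [-0.3, 1.1, 10.0]
finger_gap: -0.001
```

```bash
python3 -m pendant '[[[4,0,0,0,0,0,1],[8,0,0,0,0,0,1],[8,0,0,0,0,0,1]]]'; python3 -m pendant '[[[0,0,-30,0,0,0,1],[0,0,-70,0,0,0,1],[0,0,-110,0,0,0,1],[0,0,-150,0,0,0,1],[0,0,-190,0,0,0,1],[0,0,-210,0,0,0,1],[0,0,-210,0,0,0,1]]]'
python3 - <<'E'
from h import *
k=Cam("wrist"); print(r.observe()["tcp_pos"]); k.save("w11",f=1.4)
for n in("cover_top","case"):
  for o in rects(k,n,.057): print(n,*o)
E
```

```text
t: 45.22
tcp_pos: [0.41, 0.2484, 0.0569]
ee_rot: [179.8, 0.0, 86.4]
wrist_force: [-1.3, -5.6, 11.8]
finger_gap: 0.002
t: 45.8
tcp_pos: [0.4102, 0.2492, 0.2707]
ee_rot: [179.6, -0.2, 86.4]
wrist_force: [0.5, 0.3, 1.1]
finger_gap: -0.004
[0.40991117 0.24900526 0.26785603]
cover_top 0.85 [410.2 240.5] [132.7  89.4] 86.3
case 0.97 [404.1 172.6] [283.1 111.5] 86.2
```

View pics/w11.png

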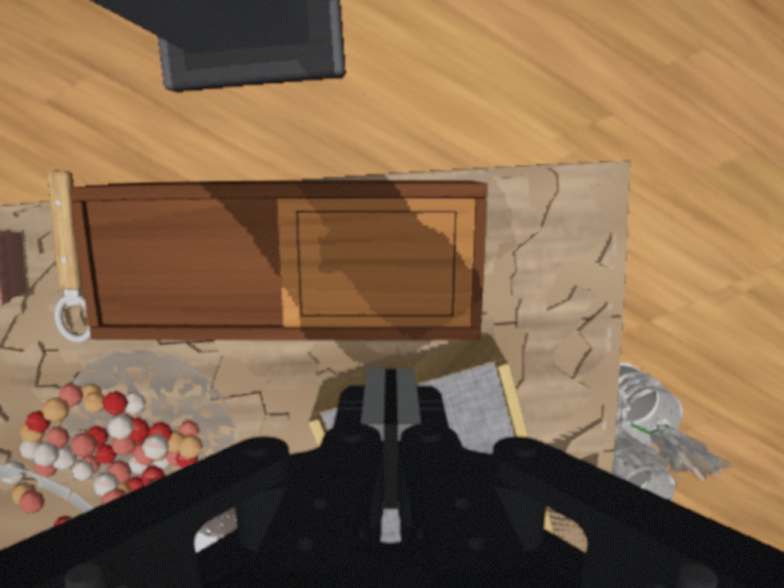

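The cover is home: it sits against the +y wall with no gap, its centre moved 131.5 mm from the open position, and a 5.6 N reaction showed at the stop. Handing in.

```bash
python3 -c "
from h import *
print(r.finish_job(), r.observe()['t'], r.observe()['wrist_force'])"
```

```text
the job is handed in; nothing more can be done
the job is handed in; nothing more can be done
```

All four boxed bracelets are in the case's well in one flat, face-up stack, with box_a on top. The cover is home, and I handed the job in at about 46 s. I dragged the cover open, pulled each box out over the riser's front edge, gripped it across its width and lowered it between the cheeks, then dragged the cover back.

**Last checks:**
- **Stack:** the top box was centred within about 2 mm of my well estimate and within 1° of the case axis. I last saw the stack just before the cover closed over it.
- **Cover:** it shows no gap at the +y end. Its measured centre moved 131.5 mm from the open position, and a 5.6 N reaction appeared at the stop.
- **Other goods:** I never came near the other goods; the pictures show nothing shifted, but I did not measure them again.

**Disagreements:** the scene and side cameras read box positions about 5 mm off the wrist camera, so I worked from the wrist camera. After hand-in the interface refused any further readings, so I have no check from after that point.

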